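Let the visitor in at the desk intercom

TASK

A visitor is waiting at the street door. On the desk intercom gently press the round talk key down and let it come up again, then press the long oblong door-release key right down, hold it there for about a second, let go and withdraw. Use the fingertips only: leave the two square keys and everything else on the desk alone, and do not shift or lift the intercom.

Things in the scene. Friction and masses are not known exactly. Their poses are not given: they have to be found in the camera images.
- intercom: Desk intercom: a loose white plastic panel on a black base, 150 (x) x 140 (y) mm, 0.8 kg, four grey keys on its upper face and a row of dark loudspeaker slots along its far edge. Origin at the centre of its underside, x towards the far edge (slots), y to the left, z up. The upper face slopes 9 degrees down towards the robot (-x), from about 56 mm above the desk at the far edge to 33 mm at the near edge. It may stand in either half of the desk, the hole punch in the other.
- round_key_top (a point): Centre of the top face of the round talk key; this point goes down with the key, and its z axis is the panel's outward normal. The only round key, 26 mm across, standing 11 mm proud of the panel, in the far row on the left. In the intercom's own frame it lies at x +4, y +34 mm, 57 mm above the desk when up.
- round_key (a joint): Round talk key. It slides 8 mm straight into the panel on a spring: 1.2 N starts it moving, 5 N holds it fully down, and it springs back up when let go. Joint value 0 = up, 0.008 m = fully down.
- oblong_key_top (a point): Centre of the top face of the oblong door-release key; this point goes down with the key, and its z axis is the panel's outward normal. The only long key, 40 mm along the intercom's y and 18 mm along x, 11 mm proud, in the near row on the right. In the intercom's own frame it lies at x -47, y -32 mm, 49 mm above the desk when up.
- oblong_key (a joint): Oblong door-release key. It slides 8 mm straight into the panel on a spring: 1.2 N starts it moving, 5 N holds it fully down, and it springs back up when let go. Joint value 0 = up, 0.008 m = fully down.
- square_key_a_top (a point): Centre of the top face of the near square key; this point goes down with the key, and its z axis is the panel's outward normal. 22 mm square, 11 mm proud, in the near row on the left; to be left alone. In the intercom's own frame it lies at x -47, y +34 mm, 49 mm above the desk when up.
- square_key_a (a joint): Near square key. It slides 8 mm straight into the panel on a spring: 1.2 N starts it moving, 5 N holds it fully down, and it springs back up when let go. Joint value 0 = up, 0.008 m = fully down.
- square_key_b_top (a point): Centre of the top face of the far square key; this point goes down with the key, and its z axis is the panel's outward normal. 22 mm square, 11 mm proud, in the far row on the right; to be left alone. In the intercom's own frame it lies at x +4, y -32 mm, 57 mm above the desk when up.
- square_key_b (a joint): Far square key. It slides 8 mm straight into the panel on a spring: 1.2 N starts it moving, 5 N holds it fully down, and it springs back up when let go. Joint value 0 = up, 0.008 m = fully down.
- hole_punch: Two-hole punch, dark grey metal, 112 x 154 x 64 mm, beside the intercom; a loose bystander. Origin under its centre.
- mug: Mug, 78 mm across, 109 mm over its handle, 101 mm high, at the back left; a loose bystander. Origin at the centre of its underside.
- tape_roll: Roll of packing tape lying flat, 100 mm across, 45 mm high, at the back right; a loose bystander. Origin under its centre.
- glue_stick: Upright glue stick, 26 mm across, 93 mm high, in the row along the back edge; a loose bystander. Origin under its centre.
- rubber_stamp: Wooden-handled stamp, 30 x 52 x 68 mm, in the row along the back edge; a loose bystander. Origin under its centre.
- correction_bottle: Small round bottle, 30 mm across, 74 mm high, in the row along the back edge; a loose bystander. Origin under its centre.
- thread_spool_0: Thread spool standing on end, 35 mm across, 55 mm high, in the row along the back edge; a loose bystander. Origin under its centre.

How it is judged:
By the outcome, as a careful person would: the job done as asked, in the order asked, and still so for the second after the job is handed in, with the robot touching nothing.
It also fails if it takes over 35 s, if anything falls off the work surface, if the arm or the gripper's body presses on something with over 40 N, if the wrist force passes 120 N, or if a joint passes its speed limit or range.

ROBOT

A 6-joint arm with a two-finger parallel gripper is mounted at the origin on the work surface; the furniture and walls round the work are solid. World frame = base frame: x ahead of the robot, y to its left, z up, the work surface at z = 0. Lengths are in m, angles in rad, forces in N, time in s.
With the tool pointing down it reaches from about 0.25 to 0.725 m from the base axis. Payload 4 kg.
Tool frame: the origin (TCP) lies at the very end of the fingers, on their centre line; the grasp point (between the pads) lies 19 mm behind it; z points along the fingers, y is the direction in which the jaws open and shut (so a half turn about z gives the same grasp; the last joint's range is limited). The gripper opens to 85 mm and grips with 20 to 120 N. Pads are 22 mm wide; open, the fingers measure 114 mm over their backs; the gripper's body (76 mm by 85 mm) begins 54 mm behind the grasp point. The pads swing forward as they close: fully open they stand 13 mm farther back than shut.
Start: joints at [1.233, 0.241, 0.005, 1.335, 0, 1.571], TCP at [0.166, 0.472, 0.231] pointing down, gripper open.
Joint ranges: [-2.72, 2.72], [-1.05, 1.87], [-1.09, 1.28], [-1.99, 2.15], [-1.42, 1.44], [-3.14, 3.14]. Speed limits (rad/s): [2.79, 2.79, 3.14, 3.14, 3.14, 3.14].

INTERFACE

Orientations are given as a unit quaternion [x, y, z, w].
In Python, from workcell import bot gives the robot as it stands.
- The arm moves only by the shell command python3 -m crank 'ROWS'. ROWS is JSON, a list that holds one entry, the list of rows, each a list of 5 numbers: the shift along the tool's x, y, z in mm, then the turn about the tool's z in degrees, then the closure in counts, from 0 (fully open) to 255 (shut). In form: [[[tx, ty, tz, turn, grip], ...]]. A call has 1 to 12 rows; each row shifts and turns the pose as measured when the row begins, along the tool's axes as they then stand; what a row does not reach is not made up. A row lasts 1/8 s, in which the tool goes at most 62.5 mm and 10.7 degrees, less where a joint would pass 70% of its speed; a pose out of reach is approached as far as the arm can. A call is refused whole if a number of a shift passes 62.5 or a number of a turn 10.7, either way. A call with a gripper value outside its range is refused whole. The fingers move at their own pace and stop on an object; the grip force is fixed at half the most. Time passes only in rows, so rows that do not move let the fingers close. It gives the time, the measured TCP pose, the force and the opening at its end, in the units of the state.
- bot.get_obs(): the state, without advancing time (a new reading comes with each control period).
- bot.camera(name): name is "side" or "top" or "wrist"; returns a dict with "img" (400x640x3 uint8, blue, green, red), "depth" (400x640 float32, m along the optical axis (not along the pixel's ray), 0 where there is no reading), "fx", "fy", "cx", "cy" (pixels), "R" (3x3) and "t" (3): a world point X has camera coordinates R X + t; the wrist camera has in their place "T_tool_cam" (4x4, takes a point from camera to tool coordinates, whose origin is the TCP and whose axes are the flange's). Camera axes: x right, y down, z forward; pixel columns grow to the right and rows downward; lengths in m; the calibration is good to about 2 mm. A picture is of the moment at which its call begins: read the wrist's pose just before it.
- bot.job_done(): hands the job in, once; it reports no verdict.
The state is a dict: "clock": time; "joint_pos": joint angles; "joint_vel": joint speeds; "tau": joint torques, N m; "eef_pos": TCP position; "tool_rot": TCP orientation; "ft_force": force on the tool from outside, world axes, zero at the start; "ft_torque": the same for the moment, N m; "grip_width": finger opening in m.
Only numpy, scipy, OpenCV 4.12 (cv2) and the standard library are available. Lean on these libraries where they do the work, as an engineer would, in place of code of your own. Each camera call takes 0.05 s, during which the arm holds its last target.

## Working session

There is one attempt and no reset: what is moved stays moved. The work goes in short steps, Python scripts to look and compute and a shell command to move; the robot and the scene stay as the last step left them, time stands still between calls to the robot, and variables do not carry over. Pictures are saved under pics/ and viewed, and the job is handed in when it is done.

```bash
mkdir -p pics; ls; python3 - <<'E'
from workcell import bot
import cv2
o=bot.get_obs()
for k,v in o.items(): print(k,v)
for n in ["top","side"]:
    c=bot.camera(n); cv2.imwrite(f"pics/{n}0.png",c["img"]); print(n,c["fx"],c["R"],c["t"])
E
```

```text
pics
clock 0.0
joint_pos [ 1.23303525e+00  2.41410734e-01  3.72491733e-03  1.33518464e+00
 -3.59916140e-05  1.57076851e+00]
joint_vel [-9.14054841e-04  2.04120379e-04  4.60803878e-05 -3.05920534e-04
  7.55016457e-05  1.07474730e-03]
tau [ 1.79400405e-05 -3.72318399e+01  2.52406847e+01  1.72386761e-02
  1.65464928e-05 -1.58124404e-06]
eef_pos [0.16549066 0.47115536 0.23041433]
tool_rot [ 1.68065104e-01  9.85775352e-01 -1.02533237e-03 -1.56583003e-04]
ft_force [0.10942611 0.0130164  0.10394224]
ft_torque [ 0.00886446 -0.03849637 -0.01271789]
grip_width 0.08564340909074952
top 411.2200281356546 [[ 0.01118547 -0.99993519 -0.00212084]
 [-0.99286193 -0.01085443 -0.11877447]
 [ 0.11874375  0.00343425 -0.99291899]] [0.02066365 0.55443185 0.99935691]
side 502.3525436539345 [[-0.96099026 -0.27575232 -0.02140996]
 [-0.1153676   0.46999752 -0.8750958 ]
 [ 0.25137232 -0.83848852 -0.48347592]] [0.55290503 0.13370137 1.02387554]
```

View pics/top0.png

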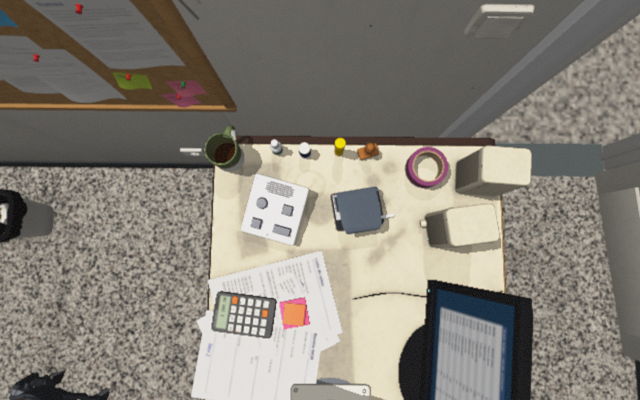

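View pics/side0.png

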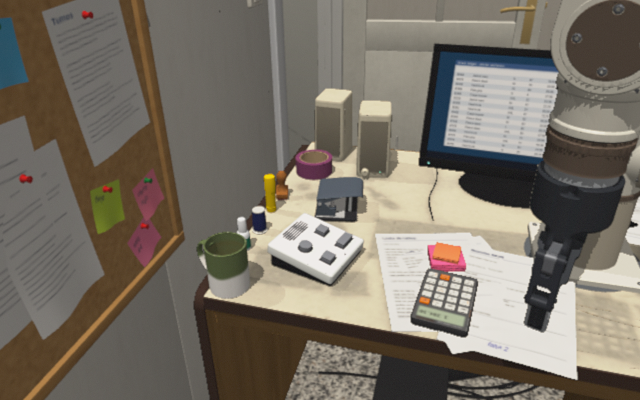

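The top view shows the intercom at about (275,210), yawed slightly. Its round key is near (262,203) and the oblong key near (282,230). The hole punch is at (358,210). Next I'll measure the key positions.

```bash
cat > h.py <<'E'
import numpy as np, cv2
from workcell import bot
def pts(c):
    d=c["depth"]; v,u=np.mgrid[:d.shape[0],:d.shape[1]]
    P=np.stack([(u-c["cx"])/c["fx"]*d,(v-c["cy"])/c["fy"]*d,d],-1)
    return (P-c["t"])@c["R"]   # R^T(P-t)
E
python3 - <<'E'
from h import *
for n,(x0,y0,x1,y1) in {"top":(230,165,330,255),"side":(260,200,370,290)}.items():
    c=bot.camera(n); W=pts(c)
    cv2.imwrite(f"pics/{n}z.png",cv2.resize(c["img"][y0:y1,x0:x1],None,fx=6,fy=6,interpolation=cv2.INTER_CUBIC))
    g=c["img"].astype(int); sub=np.zeros(g.shape[:2],bool); sub[y0:y1,x0:x1]=1
    gray=g.mean(2); m=sub&(gray<150)&(W[...,2]>0.035)&(W[...,2]<0.075)
    k,l,s,ce=cv2.connectedComponentsWithStats(m.astype(np.uint8))
    for i in range(1,k):
        if s[i,4]>25: print(n,s[i],ce[i].round(1),np.median(W[l==i],0).round(4),W[l==i].mean(0).round(4))
    w=sub&(gray>170)&(W[...,2]>0.025)&(W[...,2]<0.065)
    Q=W[w]; A=np.c_[Q[:,:2],np.ones(len(Q))]; co=np.linalg.lstsq(A,Q[:,2],rcond=None)[0]
    print(co, np.degrees(np.arctan2(co[1],co[0])), np.degrees(np.arctan(np.hypot(*co[:2]))))
E
```

```text
top [259 197   9  12  38] [264.1 202.6] [0.5349 0.1651 0.0504] [0.5344 0.1664 0.0502]
top [284 204  10  12  40] [289.5 209.4] [0.5197 0.1016 0.0483] [0.5184 0.1034 0.0499]
top [253 217  10  12  38] [258.7 221.6] [0.4905 0.1779 0.0393] [0.488  0.1798 0.0411]
top [275 224  17  12  46] [284.4 228.5] [0.4731 0.1122 0.04  ] [0.4716 0.1156 0.0419]
[ 0.14716571 -0.03907316 -0.02691225] -14.869232169008484 8.657610883953321
side [316 200  18   8  81] [323.4 202.4] [ 0.5463 -0.0093  0.0441] [ 0.5453 -0.0104  0.0435]
side [260 211   5  11  37] [261.9 215.5] [0.6626 0.0777 0.0431] [0.6622 0.0769 0.0432]
side [292 224  15   8  50] [299.  227.2] [0.5641 0.1159 0.0525] [0.5646 0.1156 0.0527]
side [314 225  16  12 114] [322.  230.4] [0.5148 0.1161 0.0533] [0.5153 0.1148 0.0521]
side [284 231  12   9  40] [288.8 235.2] [0.5754 0.1495 0.053 ] [0.5758 0.1494 0.053 ]
side [335 233  18  16 158] [343.8 240.6] [0.4656 0.1292 0.0462] [0.4663 0.1288 0.0446]
side [298 241  15  12 138] [305.  246.6] [0.5326 0.1804 0.054 ] [0.5328 0.1789 0.0525]
side [320 251  16  14 137] [327.8 257.7] [0.4833 0.1934 0.0459] [0.4836 0.1921 0.0443]
[ 0.13963972 -0.05073007 -0.02186271] -19.96570543922241 8.450571177962432
```

```bash
ls pics
```

```text
side0.png
sidez.png
top0.png
topz.png
```

View pics/topz.png

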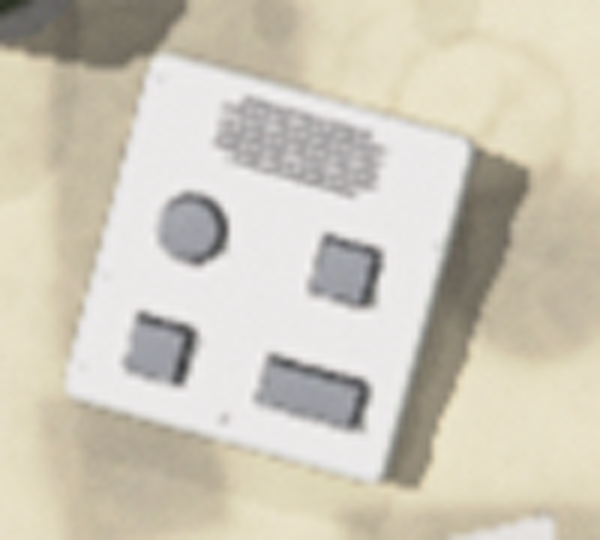

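View pics/sidez.png

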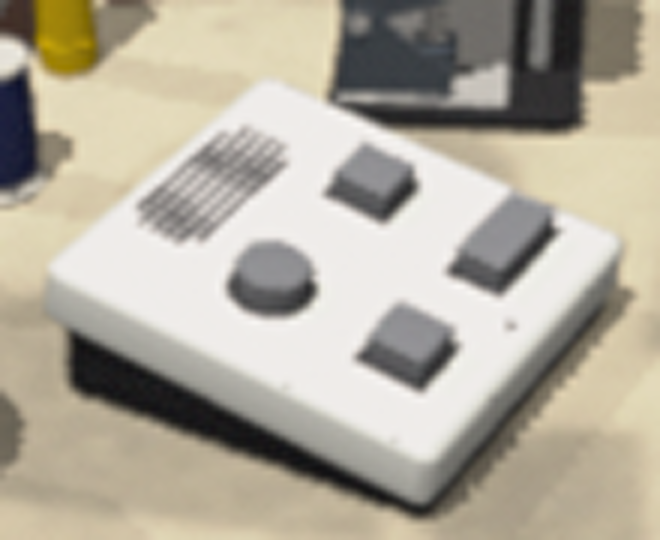

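The zoomed views show the four key tops clearly. I'll back-project their centres at the known heights and fit the intercom's pose.

```bash
python3 - <<'E'
from h import *
from scipy.optimize import least_squares
M=np.array([[4,34,57],[4,-32,57],[-47,34,49],[-47,-32,49]])/1e3
px={"top":((230,165),[(192,227),(345,269),(158,346),(309,389)]),"side":((260,200),[(273,262),(375,170),(413,325),(510,225)])}
C={}
for n,((x0,y0),p) in px.items():
    c=bot.camera(n); p=(np.array(p)+.5)/6-.5+[x0,y0]; C[n]=p,c
    o=-c["R"].T@c["t"]; W=[]
    for q,m in zip(p,M):
        d=c["R"].T@[(q[0]-c["cx"])/c["fx"],(q[1]-c["cy"])/c["fy"],1]
        W.append(o+d*(m[2]-o[2])/d[2])
    W=np.array(W)
    def f(s): 
        ca,sa=np.cos(s[2]),np.sin(s[2]); return ((M[:,:2]@[[ca,sa],[-sa,ca]]+s[:2])-W[:,:2]).ravel()
    r=least_squares(f,[.5,.14,-.2]); print(n,W.round(4).tolist()); print(r.x.round(4),np.degrees(r.x[2]),(r.fun*1e3).round(1))
    P=pts(c); print("depth", [P[int(round(q[1])),int(round(q[0]))].round(4).tolist() for q in p])
E
```

```text
top [[0.5341, 0.1716, 0.057], [0.5175, 0.1088, 0.057], [0.4858, 0.1853, 0.049], [0.469, 0.1231, 0.049]]
[ 0.5221  0.1405 -0.2688] -15.401034244204599 [ 0.9  0.7 -0.1 -0.2 -0.   0.5 -0.7 -1. ]
depth [[0.5352, 0.1707, 0.0561], [0.5186, 0.109, 0.0566], [0.4865, 0.1854, 0.0471], [0.4701, 0.1237, 0.0459]]
side [[0.534, 0.1739, 0.057], [0.5156, 0.1129, 0.057], [0.4839, 0.1856, 0.049], [0.4661, 0.1226, 0.049]]
[ 0.5205  0.1424 -0.256 ] -14.669378071078679 [-1.   0.3  0.6 -2.5 -0.3  1.6  0.7  0.7]
depth [[0.5353, 0.1702, 0.0548], [0.5162, 0.1112, 0.0556], [0.4843, 0.1875, 0.0497], [0.4664, 0.1175, 0.0458]]
```

Both cameras agree to about 2 mm: the round key is at about (0.534, 0.172), the oblong key at about (0.468, 0.123), and the yaw is about -15°. I'll close the fingers and move above the round key, staying high.

```bash
python3 -m crank '[[[-50,-18,0,0,255],[-50,-18,0,0,255],[-50,-18,0,0,255],[-50,-18,0,0,255],[-50,-18,0,0,255],[-50,-18,0,0,255],[-50,-18,0,0,255],[-50,-18,0,0,255],[0,0,0,-4,255],[0,0,0,0,255]]]'
cat >> h.py <<'E'
from scipy.spatial.transform import Rotation as Ro
def rel(X):
    o=bot.get_obs(); R=Ro.from_quat(o["tool_rot"]); 
    print("t",round(o["clock"],3),"p",o["eef_pos"].round(4),"F",np.round(o["ft_force"],2),"ydir",np.degrees(np.arctan2(*R.as_matrix()[1::-1,1])).round(1),"w",round(o["grip_width"],4))
    print("shift mm",(R.inv().apply(np.array(X)-o["eef_pos"])*1e3).round(1))
E
python3 - <<'E'
from h import *
rel([.534,.172,.1])
E
```

```text
clock: 1.55
eef_pos: [0.5067, 0.1964, 0.2299]
tool_rot: [0.131, 0.991, 0.001, 0.0]
ft_force: [0.1, -0.4, 0.1]
grip_width: 0.0001
t 1.55 p [0.5067 0.1964 0.2299] F [ 0.12 -0.44  0.13] ydir 74.9 w 0.0001
shift mm [-32.6 -16.6 129.9]
```

```bash
python3 -m crank '[[[-33,-17,25,0,255],[0,0,40,0,255],[0,0,30,0,255],[0,0,0,0,255],[0,0,0,0,255]]]'
python3 - <<'E'
from h import *
rel([.534,.172,.08])
for n in ["wrist","side"]:
    c=bot.camera(n); cv2.imwrite(f"pics/{n}1.png",c["img"] if n=="wrist" else cv2.resize(c["img"][120:300,220:420],None,fx=3,fy=3))
    if n=="wrist": print(c["T_tool_cam"],c["fx"])
E
```

```text
clock: 2.17
eef_pos: [0.535, 0.1737, 0.1349]
tool_rot: [0.132, 0.991, 0.002, 0.002]
ft_force: [-0.3, 0.7, -0.3]
grip_width: -0.0005
t 2.175 p [0.535  0.1737 0.1349] F [-0.3   0.74 -0.34] ydir 74.9 w -0.0005
shift mm [ 0.7 -2.1 54.9]
[[-5.17820497e-04 -9.49498603e-01 -3.13770831e-01  8.12050912e-02]
 [ 9.99998227e-01 -1.05973755e-03  1.55654924e-03  1.35219732e-06]
 [-1.81045606e-03 -3.13769468e-01  9.49497469e-01 -1.44552767e-01]
 [ 0.00000000e+00  0.00000000e+00  0.00000000e+00  1.00000000e+00]] 338.16573988226486
```

View pics/wrist1.png

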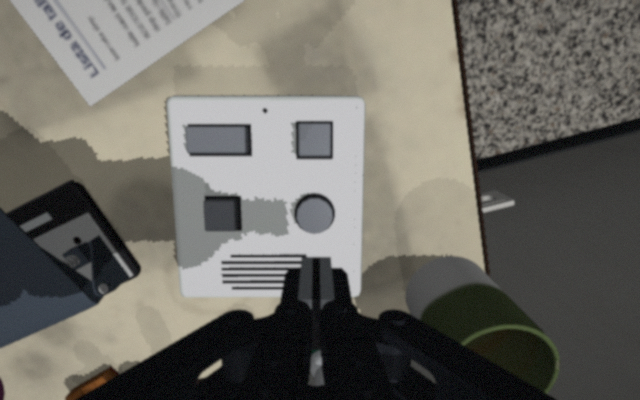

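View pics/side1.png

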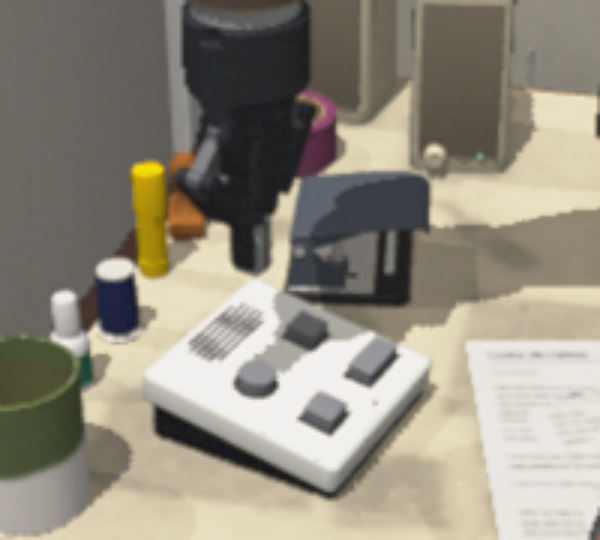

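In the wrist view the round key is at (315,213), the oblong at (219,139), square a at (314,139) and square b at (222,213). The closed tip is near (317,262). I'll cross-check the keys in the tool frame.

```bash
python3 - <<'E'
from h import *
o=bot.get_obs(); c=bot.camera("wrist"); T=c["T_tool_cam"]; R=Ro.from_quat(o["tool_rot"]).as_matrix()
for n,u,v,z in [("round",315,213,.057),("obl",219,139,.049),("sqa",314,139,.049),("sqb",222,213,.057)]:
    d=R@T[:3,:3]@[(u-c["cx"])/c["fx"],(v-c["cy"])/c["fy"],1]; p=o["eef_pos"]+R@T[:3,3]
    X=p+d*(z-p[2])/d[2]; print(n,X.round(4)); rel(X)
E
```

```text
round [0.5324 0.1746 0.057 ]
t 2.325 p [0.5353 0.1736 0.1353] F [-0.15 -0.18  0.7 ] ydir 74.9 w 0.0002
shift mm [ 3.5 -0.2 78.3]
obl [0.4672 0.1255 0.049 ]
t 2.325 p [0.5353 0.1736 0.1353] F [-0.15 -0.18  0.7 ] ydir 74.9 w 0.0002
shift mm [ 53.7 -64.6  85.7]
sqa [0.4839 0.1871 0.049 ]
t 2.325 p [0.5353 0.1736 0.1353] F [-0.15 -0.18  0.7 ] ydir 74.9 w 0.0002
shift mm [53.6 -0.8 86. ]
sqb [0.5153 0.1121 0.057 ]
t 2.325 p [0.5353 0.1736 0.1353] F [-0.15 -0.18  0.7 ] ydir 74.9 w 0.0002
shift mm [  3.7 -64.9  78. ]
```

All three cameras agree to about 2 mm. Now I'll descend to just above the round key.

```bash
python3 -m crank '[[[2,-1,30,0,255],[0,0,30,0,255],[0,0,5,0,255],[0,0,0,0,255],[0,0,0,0,255]]]'
python3 - <<'E'
from h import *
rel([.533,.173,.059])
E
```

```text
clock: 2.95
eef_pos: [0.5388, 0.1756, 0.0766]
tool_rot: [0.131, 0.991, 0.005, 0.009]
ft_force: [-0.6, 0.5, -0.1]
grip_width: 0.0004
t 2.95 p [0.5388 0.1756 0.0766] F [-0.6   0.5  -0.11] ydir 74.9 w 0.0004
shift mm [ 5.3 -4.2 17.5]
```

```bash
python3 -m crank '[[[5,-4,5,0,255],[2,-1,5,0,255],[0,0,0,0,255]]]'
python3 - <<'E'
from h import *
rel([.533,.173,.059])
E
```

```text
clock: 3.32
eef_pos: [0.5315, 0.1727, 0.0677]
tool_rot: [0.131, 0.991, 0.006, 0.011]
ft_force: [0.3, -0.5, -0.4]
grip_width: -0.0
t 3.325 p [0.5315 0.1727 0.0677] F [ 0.32 -0.48 -0.37] ydir 74.9 w -0.0
shift mm [-1.2  0.5  8.8]
```

```bash
python3 -m crank '[[[-1,0,4,0,255],[0,0,3,0,255],[0,0,0,0,255]]]'; python3 -m crank '[[[0,0,3,0,255],[0,0,2,0,255]]]'
python3 - <<'E'
from h import *
rel([.533,.173,.05])
E
```

```text
clock: 3.7
eef_pos: [0.5328, 0.1726, 0.0602]
tool_rot: [0.131, 0.991, 0.006, 0.011]
ft_force: [-0.7, -0.3, 0.8]
grip_width: -0.0001
clock: 3.95
eef_pos: [0.5336, 0.1726, 0.0555]
tool_rot: [0.131, 0.991, 0.006, 0.011]
ft_force: [-0.7, -1.5, 2.0]
grip_width: -0.0003
t 3.95 p [0.5336 0.1726 0.0555] F [-0.66 -1.46  1.98] ydir 74.9 w -0.0003
shift mm [0.8 0.1 5.5]
```

Contact has started at about 2 N. I'll keep pressing in small steps.

```bash
for i in 1; do python3 -m crank '[[[0,0,2,0,255],[0,0,2,0,255]]]'; done; python3 -m crank '[[[0,0,1.5,0,255]]]'; python3 -m crank '[[[0,0,1,0,255]]]'
```

```text
clock: 4.2
eef_pos: [0.5342, 0.1725, 0.0519]
tool_rot: [0.132, 0.991, 0.006, 0.012]
ft_force: [0.3, -1.0, 3.6]
grip_width: 0.0001
clock: 4.32
eef_pos: [0.5344, 0.1724, 0.0507]
tool_rot: [0.132, 0.991, 0.006, 0.012]
ft_force: [-0.9, -0.8, 4.9]
grip_width: 0.0
clock: 4.45
eef_pos: [0.5345, 0.1724, 0.0499]
tool_rot: [0.132, 0.991, 0.006, 0.012]
ft_force: [-1.3, -0.0, 7.3]
grip_width: 0.0
```

The force rose sharply at the end of travel, so the key is bottomed at about 7 N. I'll release it and rise.

```bash
python3 -m crank '[[[0,0,0.5,0,255]]]'; python3 -m crank '[[[0,0,-6,0,255],[0,0,-8,0,255],[0,0,-20,0,255],[0,0,-20,0,255],[0,0,0,0,255]]]'
python3 - <<'E'
from h import *
c=bot.camera("wrist"); cv2.imwrite("pics/w2.png",c["img"])
c=bot.camera("side"); cv2.imwrite("pics/s2.png",cv2.resize(c["img"][180:300,250:390],None,fx=4,fy=4))
rel([.468,.124,.08])
E
```

```text
clock: 4.58
eef_pos: [0.5345, 0.1724, 0.0499]
tool_rot: [0.132, 0.991, 0.006, 0.013]
ft_force: [-1.6, -1.7, 7.8]
grip_width: 0.0003
clock: 5.2
eef_pos: [0.532, 0.1724, 0.1044]
tool_rot: [0.131, 0.991, 0.006, 0.011]
ft_force: [-0.2, -0.5, -0.9]
grip_width: 0.0003
t 5.3 p [0.5306 0.1719 0.1025] F [ 0.3  -0.32 -0.46] ydir 74.9 w 0.0001
shift mm [ 48.3 -62.8  20.9]
```

View pics/w2.png

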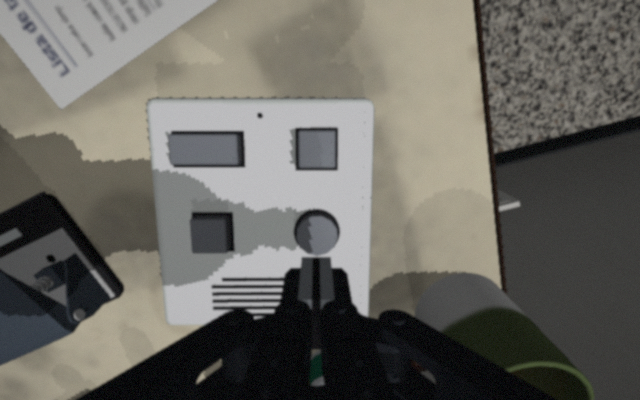

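View pics/s2.png

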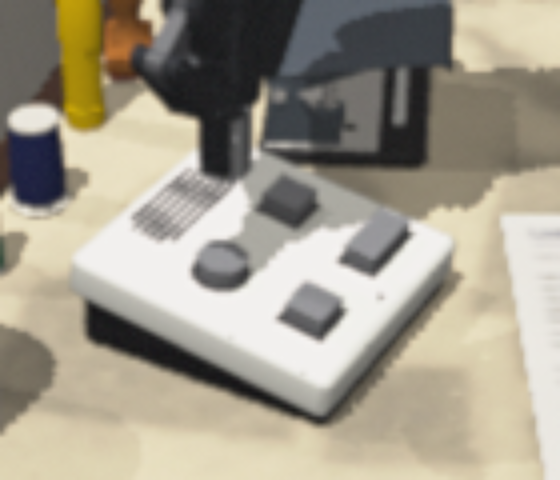

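The round key is back up and the intercom has not moved. Next I'll move above the oblong key.

```bash
python3 -m crank '[[[24,-31,0,0,255],[24,-31,0,0,255],[0,0,0,0,255],[0,0,0,0,255]]]'
python3 - <<'E'
from h import *
rel([.468,.124,.051])
E
```

```text
clock: 5.8
eef_pos: [0.4643, 0.1231, 0.0963]
tool_rot: [0.131, 0.991, 0.004, 0.006]
ft_force: [-0.8, -0.2, 0.4]
grip_width: -0.0003
t 5.8 p [0.4643 0.1231 0.0963] F [-0.79 -0.21  0.37] ydir 74.9 w -0.0003
shift mm [-2.8  1.4 45.4]
```

```bash
python3 -m crank '[[[-3,1,15,0,255],[0,0,10,0,255],[0,0,5,0,255],[0,0,0,0,255]]]'
python3 - <<'E'
from h import *
rel([.468,.124,.051])
E
```

```text
clock: 6.3
eef_pos: [0.4696, 0.1247, 0.0628]
tool_rot: [0.13, 0.991, 0.004, 0.006]
ft_force: [0.3, 0.6, -0.1]
grip_width: 0.0001
t 6.3 p [0.4696 0.1247 0.0628] F [ 0.27  0.61 -0.13] ydir 75.0 w 0.0001
shift mm [ 1.4 -1.2 11.7]
```

```bash
python3 -m crank '[[[2,-1,4,0,255],[1,0,4,0,255]]]';python3 -m crank '[[[0,0,2,0,255],[0,0,2,0,255]]]'; 
python3 - <<'E'
from h import *
rel([.468,.124,.043])
E
```

```text
clock: 6.55
eef_pos: [0.4669, 0.1248, 0.0547]
tool_rot: [0.13, 0.991, 0.004, 0.006]
ft_force: [0.2, 0.2, 0.5]
grip_width: -0.0001
clock: 6.8
eef_pos: [0.4669, 0.1248, 0.0506]
tool_rot: [0.13, 0.991, 0.004, 0.007]
ft_force: [0.4, -0.7, 0.3]
grip_width: -0.0002
t 6.8 p [0.4669 0.1248 0.0506] F [ 0.38 -0.66  0.27] ydir 75.0 w -0.0002
shift mm [-1.2 -0.6  7.6]
```

```bash
python3 -m crank '[[[0,0,2,0,255],[0,0,2,0,255]]]';python3 -m crank '[[[0,0,2,0,255],[0,0,2,0,255]]]'; python3 -m crank '[[[0,0,1,0,255]]]'
```

```text
clock: 7.05
eef_pos: [0.4674, 0.1248, 0.0469]
tool_rot: [0.13, 0.991, 0.004, 0.007]
ft_force: [-0.1, -0.9, 2.7]
grip_width: 0.0001
clock: 7.3
eef_pos: [0.468, 0.1246, 0.0433]
tool_rot: [0.131, 0.991, 0.004, 0.008]
ft_force: [-0.2, -1.3, 3.6]
grip_width: 0.0
clock: 7.42
eef_pos: [0.4681, 0.1246, 0.0424]
tool_rot: [0.131, 0.991, 0.004, 0.008]
ft_force: [-2.2, -1.6, 5.5]
grip_width: 0.0001
```

```bash
python3 -m crank '[[[0,0,1.2,0,255]]]'; python3 -m crank '[[[0,0,1,0,255]]]';python3 -m crank '[[[0,0,0.7,0,255]]]'
```

```text
clock: 7.55
eef_pos: [0.4683, 0.1246, 0.0416]
tool_rot: [0.131, 0.991, 0.004, 0.008]
ft_force: [-2.2, -0.4, 11.8]
grip_width: -0.0001
clock: 7.68
eef_pos: [0.4683, 0.1246, 0.0415]
tool_rot: [0.131, 0.991, 0.004, 0.008]
ft_force: [-4.6, -1.4, 14.3]
grip_width: -0.0001
clock: 7.8
eef_pos: [0.4683, 0.1245, 0.0417]
tool_rot: [0.131, 0.991, 0.004, 0.008]
ft_force: [-3.5, -0.8, 10.2]
grip_width: -0.0001
```

The key is bottomed at about 10 N and has been since t≈7.5. I'll hold it for the rest of the second, then release.

```bash
python3 -m crank '[[[0,0,0.7,0,255],[0,0,0.7,0,255],[0,0,0.7,0,255]]]'; python3 -m crank '[[[0,0,0.7,0,255],[0,0,0.7,0,255],[0,0,0.7,0,255]]]'; python3 -m crank '[[[0,0,-6,0,255],[0,0,-10,0,255],[0,0,-25,0,255],[0,0,-40,0,255],[0,0,-40,0,255],[0,0,-30,0,255],[0,0,0,0,255],[0,0,0,0,255]]]'
python3 - <<'E'
from h import *
c=bot.camera("wrist"); cv2.imwrite("pics/w3.png",c["img"])
c=bot.camera("side"); cv2.imwrite("pics/s3.png",cv2.resize(c["img"][180:300,250:390],None,fx=4,fy=4))
P=pts(c)
for u,v in [(305,243),(322,228),(328,254),(345,237)]: print(P[v,u].round(4))
rel([.468,.124,.2])
E
```

```text
clock: 8.18
eef_pos: [0.4683, 0.1246, 0.0417]
tool_rot: [0.131, 0.991, 0.004, 0.009]
ft_force: [-3.2, -1.2, 8.9]
grip_width: 0.0002
clock: 8.55
eef_pos: [0.4683, 0.1246, 0.0417]
tool_rot: [0.131, 0.991, 0.004, 0.01]
ft_force: [-2.7, -1.6, 9.8]
grip_width: 0.0003
clock: 9.55
eef_pos: [0.4641, 0.1239, 0.1966]
tool_rot: [0.13, 0.991, 0.005, 0.008]
ft_force: [0.2, -0.7, -0.7]
grip_width: -0.0004
[0.535  0.1711 0.0555]
[0.5151 0.1153 0.0584]
[0.2894 0.9481 0.6239]
[0.4663 0.1181 0.0462]
t 9.65 p [0.464  0.1239 0.1962] F [ 0.3   0.09 -0.49] ydir 75.0 w -0.0
shift mm [-3.9  1.2 -3.7]
```

View pics/w3.png

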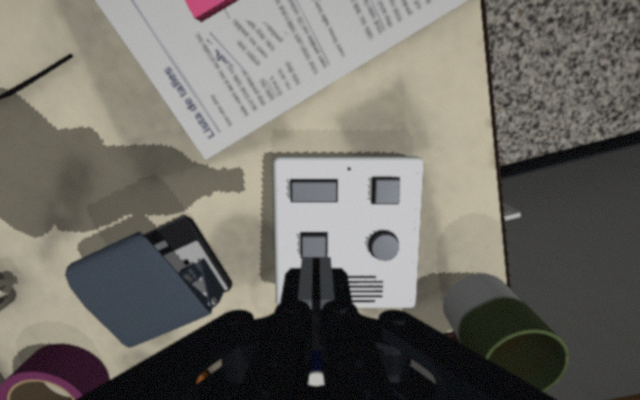

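View pics/s3.png

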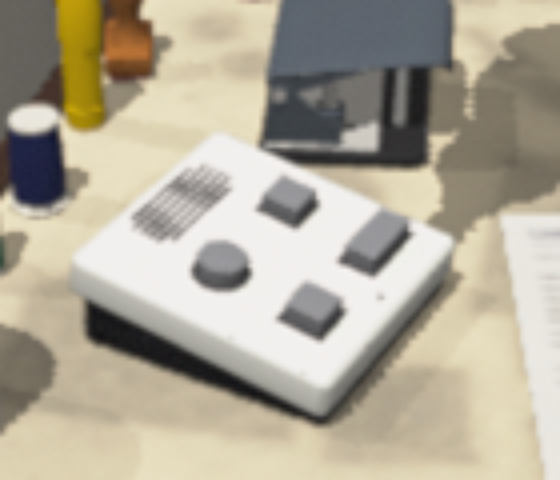

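All four keys stand proud, the intercom sits in the same pixels as before, and the tool is clear.

```bash
python3 -c "
from workcell import bot
print(bot.job_done())"
```

```text
the job is handed in; nothing more can be done
None
```

I pressed both keys in the order asked with the closed fingertips, and handed the job in at about 9.7 s on the robot's clock.

- **Round talk key:** pressed to the bottom of its travel at about 7–8 N, then released. The picture taken afterwards showed it back up.
- **Oblong door-release key:** pressed right down at about 9–14 N and held for about 1 s (t≈7.5 to 8.55 s). I then let go and withdrew to about 0.2 m above the desk.

**Last checks:** the side view showed all four keys standing proud and the intercom in the same place as before. The wrist force was back to about zero.

**Odd readings:**
- One depth reading, aimed at the near square key, missed and hit something else. I judged that key from the picture only.
- The cameras differed from each other by 2–3 mm, which was small against the size of the keys.

I inferred that each key was fully down from the sharp rise in force at the end of its travel and from the tip height. There is no direct reading of the key positions.

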